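# Find the hanger lug that passes the plug gauge

## Task

One of the three drilled hanger lugs has a bore of full size, and it can be told only by trying the plug gauge from its stand in them: in the good lug the gauge drops fully home, flange down on the lug. Put that lug flat in the steel tray with the gauge standing fully home in it, and leave the two rejected lugs standing where they were and the other things on the bench alone.

Things in the scene. Friction and masses are not known exactly. Their poses are not given: they have to be found in the camera images.
- gauge: steel plug gauge, 0.12 kg, upright in its stand at the start: a pin 13 mm in diameter, 28 mm long, its tip chamfered to 9 mm; above it a flange 28 mm wide, 4 mm thick; above that a round handle 20 mm in diameter, 50 mm tall. Origin on the axis in the flange's underside (the face that seats); z up the handle: pin from 0 to -28 mm, handle from 4 to 54 mm.
- stand: wooden stand of the gauge, 60 x 60 x 42 mm (foot 72 mm square), fixed; origin in the centre of its underside. A vertical 16 mm hole in its middle, where the gauge stands with its flange on the top face.
- tray: low dark steel tray, 190 (its x) by 150 (its y) by 16 mm over all, wall and floor 4 mm thick, fixed, to the left of the lugs; origin in the centre of its underside, z up.
- lug_a: one of three like-looking drilled aluminium hanger lugs, 104 x 44 x 36 mm, loose, about 0.25 kg, flat on the bench: a 44 mm square head, a vertical bore in its middle, and a plain arm 30 mm wide, 36 mm high, that runs out to 82 mm from the bore axis. Origin on the bore axis at the underside; x along the arm, z up. Just one lug is good, a different one each time.
- bore_a (a point): centre of the bore's mouth in the top face of lug_a; axes as the lug's. The bore is 15 mm wide, with a 2 mm chamfer, for 18 mm down; below sits a hidden bush (slight play), in the good lug wide enough for the gauge, in the others too narrow: there the gauge stops with its flange about 9 mm above the lug.
- lug_b: one of three like-looking drilled aluminium hanger lugs, 104 x 44 x 36 mm, loose, about 0.25 kg, flat on the bench: a 44 mm square head, a vertical bore in its middle, and a plain arm 30 mm wide, 36 mm high, that runs out to 82 mm from the bore axis. Origin on the bore axis at the underside; x along the arm, z up. Just one lug is good, a different one each time.
- bore_b (a point): centre of the bore's mouth in the top face of lug_b; axes as the lug's. The bore is 15 mm wide, with a 2 mm chamfer, for 18 mm down; below sits a hidden bush (slight play), in the good lug wide enough for the gauge, in the others too narrow: there the gauge stops with its flange about 9 mm above the lug.
- lug_c: one of three like-looking drilled aluminium hanger lugs, 104 x 44 x 36 mm, loose, about 0.25 kg, flat on the bench: a 44 mm square head, a vertical bore in its middle, and a plain arm 30 mm wide, 36 mm high, that runs out to 82 mm from the bore axis. Origin on the bore axis at the underside; x along the arm, z up. Just one lug is good, a different one each time.
- bore_c (a point): centre of the bore's mouth in the top face of lug_c; axes as the lug's. The bore is 15 mm wide, with a 2 mm chamfer, for 18 mm down; below sits a hidden bush (slight play), in the good lug wide enough for the gauge, in the others too narrow: there the gauge stops with its flange about 9 mm above the lug.
- gun_spanner: flat steel gun spanner, 176 x 28 x 9 mm, lying at the front of the bench; a bystander, loose; origin in the centre of its underside.
- air_cap: brass and white spray gun air cap, 30 mm wide, 24 mm tall, standing behind the lugs; a bystander, loose; origin in the centre of its underside.
- sample_tin: white closed sample tin, 67 mm wide, 73 mm tall, standing behind the gauge stand; a bystander, loose; origin in the centre of its underside.
Mind the look-alikes: they are no part of the job. What is shaped like the lug_b but blue or orange is not meant.

How it is judged:
On the way:
1. the gauge is fully home in one of the lugs (((z of gauge in the frame of bore_a between -0.004 and 0.0025 m and horizontal distance between gauge and bore_a below 0.004 m and angle between the z axis of gauge and the z axis of lug_a, either way round below 0.1 rad) or (z of gauge in the frame of bore_b between -0.004 and 0.0025 m and horizontal distance between gauge and bore_b below 0.004 m and angle between the z axis of gauge and the z axis of lug_b, either way round below 0.1 rad) or (z of gauge in the frame of bore_c between -0.004 and 0.0025 m and horizontal distance between gauge and bore_c below 0.004 m and angle between the z axis of gauge and the z axis of lug_c, either way round below 0.1 rad))), for 0.2 s.
At the end, for the whole second after the job is handed in: The lug that the gauge enters fully lies flat on the floor of the tray (tilt under 0.05 rad), at rest, with the gauge standing in its bore, flange within 2.5 mm of the lug's top face and upright to 0.1 rad; the two other lugs stand upright within 50 mm of where they started (((z of gauge in the frame of bore_a between -0.004 and 0.0025 m and horizontal distance between gauge and bore_a below 0.004 m and angle between the z axis of gauge and the z axis of lug_a, either way round below 0.1 rad and x of bore_a in the frame of tray between -0.095 and 0.095 m and y of bore_a in the frame of tray between -0.075 and 0.075 m and z of lug_a in the frame of tray below 0.0075 m and angle between each of lug_a, lug_b, lug_c's own z axis and vertical below 0.05 rad and linear speed of each of lug_a, gauge below 0.02 m/s and distance of each of lug_b, lug_c from where it was at the start of the episode below 0.05 m) or (z of gauge in the frame of bore_b between -0.004 and 0.0025 m and horizontal distance between gauge and bore_b below 0.004 m and angle between the z axis of gauge and the z axis of lug_b, either way round below 0.1 rad and x of bore_b in the frame of tray between -0.095 and 0.095 m and y of bore_b in the frame of tray between -0.075 and 0.075 m and z of lug_b in the frame of tray below 0.0075 m and angle between each of lug_b, lug_a, lug_c's own z axis and vertical below 0.05 rad and linear speed of each of lug_b, gauge below 0.02 m/s and distance of each of lug_a, lug_c from where it was at the start of the episode below 0.05 m) or (z of gauge in the frame of bore_c between -0.004 and 0.0025 m and horizontal distance between gauge and bore_c below 0.004 m and angle between the z axis of gauge and the z axis of lug_c, either way round below 0.1 rad and x of bore_c in the frame of tray between -0.095 and 0.095 m and y of bore_c in the frame of tray between -0.075 and 0.075 m and z of lug_c in the frame of tray below 0.0075 m and angle between each of lug_c, lug_a, lug_b's own z axis and vertical below 0.05 rad and linear speed of each of lug_c, gauge below 0.02 m/s and distance of each of lug_a, lug_b from where it was at the start of the episode below 0.05 m))); the robot touches nothing.
It fails at once if the gun spanner is knocked away (moved more than 40 mm) (distance of gun_spanner from where it was at the start of the episode above 0.04 m).
It fails at once if the air cap is knocked away (moved more than 40 mm) (distance of air_cap from where it was at the start of the episode above 0.04 m).
It fails at once if the sample tin is knocked away (moved more than 40 mm) (distance of sample_tin from where it was at the start of the episode above 0.04 m).
It also fails if it takes over 61 s, if anything falls off the work surface, if the arm or the gripper's body presses on something with over 40 N, if the wrist force passes 120 N, or if a joint passes its speed limit or range.

## Robot

A 6-joint arm with a two-finger parallel gripper is mounted at the origin on a cart in front of the work surface, level with it; the furniture and walls round the work are solid. World frame = base frame: x ahead of the robot, y to its left, z up, the work surface at z = 0. Lengths are in m, angles in rad, forces in N, time in s.
With the tool pointing down it reaches from about 0.25 to 0.775 m from the base axis. Payload 8.9 kg.
Tool frame: the origin (TCP) lies at the very end of the fingers, on their centre line; the grasp point (between the pads) lies 19 mm behind it; y points along the fingers, x is the direction in which the jaws open and shut, and the axes are right-handed (so a half turn about y gives the same grasp; the last joint's range is limited). The gripper opens to 85 mm and grips with 20 to 120 N. Pads are 22 mm wide; open, the fingers measure 114 mm over their backs; the gripper's body (76 mm by 85 mm) begins 54 mm behind the grasp point. The pads swing forward as they close: fully open they stand 13 mm farther back than shut.
Start: joints at [-1.399, 0.291, -0.153, 1.127, 0, 1.431], TCP at [0.161, -0.5, 0.231] pointing down, gripper open.
Joint ranges: [-2.52, 2.52], [-0.91, 1.74], [-1.3, 1.37], [-1.96, 2.02], [-1.52, 1.47], [-3.14, 3.14]. Speed limits (rad/s): [2.22, 2.22, 2.79, 3.14, 3.14, 3.14].

## Interface

Orientations are given as a unit quaternion [w, x, y, z].
In Python, from cell import r gives the robot as it stands.
- The arm moves only by the shell command python3 -m crank 'ROWS' [FORCE]. ROWS is JSON, a list that holds one entry, the list of rows, each a list of 7 numbers: the shift along the tool's x, y, z in m, then the turn, a rotation vector about the tool's x, y, z in rad, then the gripper's target within -1 to 1 (fully open at 1, half-way at 0, shut at -1). In form: [[[x, y, z, ax, ay, az, fingers], ...]]. A call has 1 to 10 rows; each row is the pose to reach, as a shift and turn from the pose measured when the call began, along the tool's axes at that moment; what a row does not reach only later rows make up. A row lasts 1/8 s, in which the tool goes at most 62.5 mm and 10.7 degrees, less where a joint would pass 70% of its speed; a pose out of reach is approached as far as the arm can. A call with a gripper value outside its range is refused whole. The fingers move at their own pace and stop on an object; FORCE is the grip in N (left out, the last holds). Time passes only in rows, so rows that repeat a pose let the fingers close. It gives the time, the measured TCP pose, the force and the opening at its end, in the units of the state.
- r.sense(): the state, without advancing time (a new reading comes with each control period).
- r.get_image(name): name is "scene" or "top" or "wrist"; returns a dict with "img" (384x512x3 uint8, red, green, blue), "intrinsics" (3x3 intrinsics, pixels), "k1" (the pictures are not rectified: a ray, as slopes to the right and down, at radius r is drawn at 1 + k1 r^2 times it, then the intrinsics apply), "R" (3x3) and "t" (3): a world point X has camera coordinates R X + t. Camera axes: x right, y down, z forward; pixel columns grow to the right and rows downward; lengths in m; the calibration is good to about 2 mm. A picture is of the moment at which its call begins. There is no depth.
- r.sign_off(): hands the job in, once; it reports no verdict.
Trained networks look in the newest picture that a camera, given by its name, has taken for a name from the list of things; names that differ only in an ending like _2 or _b are one class to them, and where a whole thing is asked for, a point or a joint stands for the part that bears it (a point fixed in the world has none). Each returns a list of dicts, best first, with "p" (0 to 1); they miss things now and then, are a little off and sometimes report something else, mostly with a low value. They report only what shows in the picture. A call takes as long as a camera call. They do not tell look-alikes from the thing itself.
- r.find_in(camera, thing): "centre" ([column, row] in pixels, amid what is visible of it).
- r.landmark_of(camera, thing): "centre" ([column, row] in pixels: a listed point, or the origin of a listed thing).
The state is a dict: "t": time; "joint_pos": joint angles; "qd": joint speeds; "joint_efforts": joint torques, N m; "ee_pos": TCP position; "tool_rot": TCP orientation; "wrist_force": force on the tool from outside, world axes, zero at the start; "wrist_torque": the same for the moment, N m; "opening": opening from 0.0 (shut) to 1.0 (fully open).
Only numpy, scipy, OpenCV 4.12 (cv2) and the standard library are available. Lean on these libraries where they do the work, as an engineer would, in place of code of your own. Each camera call takes 0.05 s, during which the arm holds its last target. There are 200 camera calls.

## Working session

There is one attempt and no reset: what is moved stays moved. The work goes in short steps, Python scripts to look and compute and a shell command to move; the robot and the scene stay as the last step left them, time stands still between calls to the robot, and variables do not carry over. Pictures are saved under pics/ and viewed, about 8 in all and at most 12, crops included, and the job is handed in when it is done.

```bash
ls; mkdir -p pics; cat > h.py <<'E'
import numpy as np, cv2
from cell import r
from scipy.spatial.transform import Rotation as Ro
def ray(im,px):
    K=np.array(im["intrinsics"]);k=im["k1"]
    d=np.array([(px[0]-K[0,2])/K[0,0],(px[1]-K[1,2])/K[1,1]]);u=d.copy()
    for _ in range(30): u=d/(1+k*(u@u))
    R=np.array(im["R"]);t=np.array(im["t"])
    return -R.T@t, R.T@np.array([u[0],u[1],1])
def at(im,px,z):
    c,d=ray(im,px); return c+d*(z-c[2])/d[2]
def proj(im,X):
    K=np.array(im["intrinsics"]);p=np.array(im["R"])@np.array(X)+np.array(im["t"]);u=p[:2]/p[2];u=u*(1+im["k1"]*(u@u))
    return u*[K[0,0],K[1,1]]+[K[0,2],K[1,2]]
def save(im,n): cv2.imwrite("pics/"+n,cv2.cvtColor(im["img"],cv2.COLOR_RGB2BGR))
def tool():
    s=r.sense();q=s["tool_rot"];return np.array(s["ee_pos"]),Ro.from_quat([q[1],q[2],q[3],q[0]]).as_matrix()
E
python3 - <<'E'
from h import *
Z=dict(gauge=.042,stand=0,tray=0,lug_a=0,bore_a=.036,gun_spanner=0,air_cap=0,sample_tin=0)
for c in("scene","top"):
    im=r.get_image(c);save(im,c+"0.png");print(c,np.round(-np.array(im["R"]).T@im["t"],3))
    for n,z in Z.items():
        for d in r.landmark_of(c,n)[:6]:
            if d["p"]>.2: print(n,round(d["p"],2),np.round(d["centre"]),np.round(at(im,d["centre"],z),3))
p,R=tool();print(p,R.round(2),r.sense()["opening"])
a=cv2.imread("pics/scene0.png");b=cv2.imread("pics/top0.png")
E
```

```text
pics
scene [-0.258  0.824  0.773]
gauge 0.56 [222. 210.] [0.499 0.112 0.042]
stand 0.89 [223. 225.] [0.49  0.121 0.   ]
tray 0.67 [193. 254.] [0.462 0.259 0.   ]
tray 0.31 [217. 168.] [ 0.722 -0.09   0.   ]
lug_a 0.96 [241. 197.] [ 0.543 -0.013  0.   ]
lug_a 0.78 [328. 192.] [ 0.356 -0.204  0.   ]
lug_a 0.74 [265. 177.] [ 0.561 -0.149  0.   ]
lug_a 0.58 [280. 155.] [ 0.617 -0.295  0.   ]
lug_a 0.58 [305. 171.] [ 0.485 -0.262  0.   ]
bore_a 0.81 [330. 184.] [ 0.345 -0.195  0.036]
bore_a 0.6 [263. 166.] [ 0.572 -0.152  0.036]
bore_a 0.59 [279. 141.] [ 0.642 -0.324  0.036]
bore_a 0.56 [242. 189.] [ 0.534 -0.007  0.036]
bore_a 0.47 [305. 164.] [ 0.478 -0.248  0.036]
gun_spanner 0.7 [276. 220.] [0.391 0.008 0.   ]
air_cap 0.55 [215. 167.] [ 0.733 -0.091  0.   ]
sample_tin 0.93 [183. 190.] [0.71  0.071 0.   ]
top [ 0.377 -0.028  1.113]
gauge 0.6 [202. 199.] [0.495 0.111 0.042]
stand 0.87 [198. 200.] [0.497 0.128 0.   ]
stand 0.23 [268. 119.] [ 0.735 -0.077  0.   ]
tray 0.94 [153. 216.] [0.45  0.255 0.   ]
lug_a 0.9 [335. 207.] [ 0.475 -0.266  0.   ]
lug_a 0.73 [352. 157.] [ 0.62  -0.319  0.   ]
lug_a 0.72 [249. 183.] [ 0.544 -0.021  0.   ]
lug_a 0.72 [373. 267.] [ 0.305 -0.367  0.   ]
lug_a 0.69 [297. 176.] [ 0.564 -0.16   0.   ]
lug_a 0.55 [310. 253.] [ 0.343 -0.192  0.   ]
bore_a 0.94 [249. 181.] [ 0.544 -0.021  0.036]
bore_a 0.92 [309. 254.] [ 0.343 -0.184  0.036]
bore_a 0.92 [379. 272.] [ 0.294 -0.37   0.036]
bore_a 0.87 [335. 207.] [ 0.471 -0.258  0.036]
bore_a 0.76 [296. 175.] [ 0.562 -0.152  0.036]
bore_a 0.59 [353. 153.] [ 0.623 -0.313  0.036]
gun_spanner 0.63 [238. 238.] [0.386 0.011 0.   ]
air_cap 0.64 [268. 126.] [ 0.715 -0.076  0.   ]
sample_tin 0.72 [214. 123.] [0.725 0.084 0.   ]
sample_tin 0.57 [351. 154.] [ 0.63  -0.317  0.   ]
[ 0.16054806 -0.49986558  0.23133067] [[ 0.31 -0.    0.95]
 [-0.95 -0.    0.31]
 [ 0.   -1.   -0.  ]] 1.0010346837267903
```

View pics/top0.png

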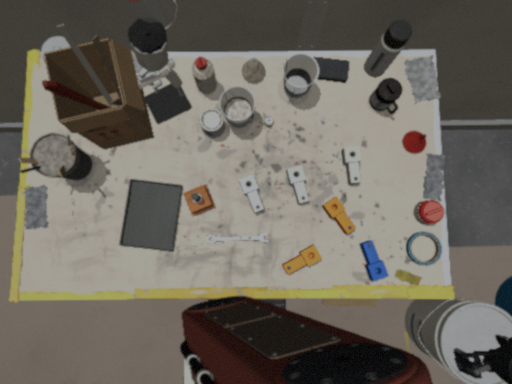

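View pics/scene0.png

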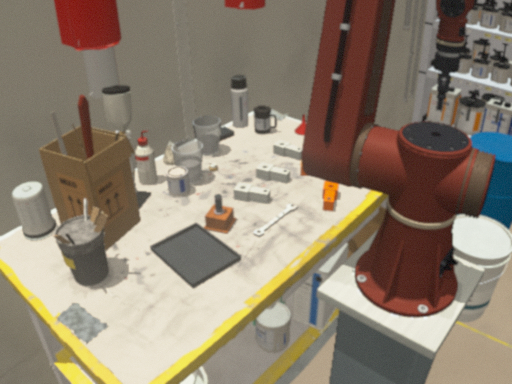

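Top view: three grey lugs at about (249,183), (297,176) and (352,157), gauge in its stand at (199,199), tray at (152,215), spanner at (238,238), tin at (212,122). The orange and blue pieces are the look-alikes. The scene view agrees. The tool's yaw already suits the lugs, so I'm moving over for a wrist view.

```bash
python3 -m crank '[[[-0.42,-0.05,0.49,0,0,0,1],[-0.42,-0.05,0.49,0,0,0,1],[-0.42,-0.05,0.49,0,0,0,1],[-0.42,-0.05,0.49,0,0,0,1],[-0.42,-0.05,0.49,0,0,0,1],[-0.42,-0.05,0.49,0,0,0,1],[-0.42,-0.05,0.49,0,0,0,1],[-0.42,-0.05,0.49,0,0,0,1],[-0.42,-0.05,0.49,0,0,0,1],[-0.42,-0.05,0.49,0,0,0,1]]]' 40
python3 -m crank '[[[0,0,0,0,0,0,1],[0,0,0,0,0,0,1]]]'
cat > w.py <<'E'
from h import *
import sys
im=r.get_image("wrist");save(im,sys.argv[1]);print("cam",np.round(-np.array(im["R"]).T@im["t"],3),im["k1"])
for n,z in dict(gauge=.042,stand=0,lug_a=0,bore_a=.036,tray=0).items():
    for d in r.landmark_of("wrist",n)[:4]:
        if d["p"]>.2: print(n,round(d["p"],2),np.round(d["centre"],1),np.round(at(im,d["centre"],z),4))
p,R=tool();print(p.round(4),R.round(3).tolist(),r.sense()["t"])
E
python3 w.py w1.png
```

```text
t: 2.15
ee_pos: [0.4879, 0.033, 0.28]
tool_rot: [0.572, -0.571, 0.416, -0.417]
wrist_force: [0.8, -0.8, 0.2]
opening: 0.992
t: 2.4
ee_pos: [0.4876, 0.0331, 0.2798]
tool_rot: [-0.572, 0.572, -0.416, 0.416]
wrist_force: [0.1, -0.2, 0.8]
opening: 0.999
cam [0.553 0.053 0.423] -0.016697353378564355
gauge 0.82 [193.4 137.4] [0.5035 0.1185 0.042 ]
stand 0.68 [199.1 134.4] [0.5048 0.1189 0.    ]
lug_a 0.98 [298.  139.2] [ 0.5427 -0.0218  0.    ]
lug_a 0.9 [346.7 284.9] [ 0.3379 -0.1868  0.    ]
lug_a 0.75 [497.  147.7] [ 0.6237 -0.3118  0.    ]
lug_a 0.73 [386.7 149.6] [ 0.5692 -0.1535  0.    ]
bore_a 0.91 [359.6 296. ] [ 0.3438 -0.194   0.036 ]
bore_a 0.88 [301.8 141.8] [ 0.5419 -0.0216  0.036 ]
bore_a 0.88 [400.4 152.5] [ 0.57   -0.1556  0.036 ]
bore_a 0.56 [434.9 233. ] [ 0.4775 -0.2577  0.036 ]
tray 0.83 [ 97.6 135.5] [0.4577 0.2616 0.    ]
[0.4877 0.0321 0.2801] [[0.304, 0.001, 0.953], [-0.953, -0.0, 0.304], [0.001, -1.0, 0.001]] 2.7
```

View pics/w1.png

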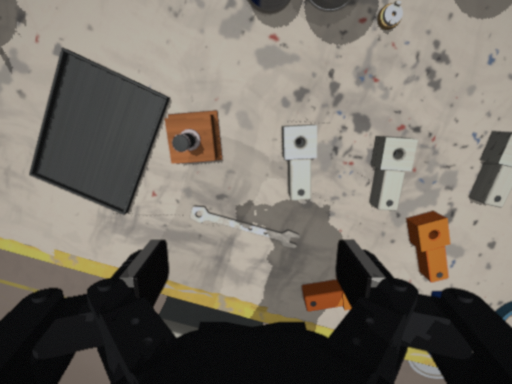

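Wrist view: tray at top left, stand and gauge at (190,138), lug 1 bore at (301,142) with its arm straight down the image (so in line with the tool), lug 2 at (400,153), lug 3 at (497,150). The spanner lies at (245,225). I'll close in over the gauge.

```bash
python3 -m crank '[[[-0.037,0.04,-0.005,0,0,0,1],[-0.075,0.08,-0.011,0,0,0,1],[-0.075,0.08,-0.011,0,0,0,0.2],[-0.075,0.08,-0.011,0,0,0,0]]]'
python3 w.py w2.png
```

```text
t: 3.2
ee_pos: [0.4551, 0.0996, 0.2008]
tool_rot: [0.571, -0.571, 0.416, -0.418]
wrist_force: [0.8, -0.5, -0.4]
opening: 0.604
cam [0.52  0.119 0.344] -0.016697353378564355
gauge 0.97 [242.7 133.7] [0.5011 0.123  0.042 ]
stand 0.88 [246.2 130.5] [0.5033 0.1207 0.    ]
lug_a 0.92 [510.6 239.1] [ 0.476  -0.2597  0.    ]
lug_a 0.83 [475.6 153.7] [ 0.5628 -0.1559  0.    ]
lug_a 0.77 [366.3 136.7] [ 0.5402 -0.0187  0.    ]
lug_a 0.41 [511.  357.9] [ 0.3017 -0.3702  0.    ]
bore_a 0.86 [501.2 151.7] [ 0.5692 -0.1535  0.036 ]
bore_a 0.59 [376.6 138.3] [ 0.5399 -0.0156  0.036 ]
tray 0.63 [296.2 237.6] [0.3915 0.0167 0.    ]
tray 0.56 [119.3 129.5] [0.4588 0.2654 0.    ]
[0.4551 0.0996 0.2006] [[0.303, 0.002, 0.953], [-0.953, -0.0, 0.303], [0.001, -1.0, 0.002]] 3.5
```

View pics/w2.png

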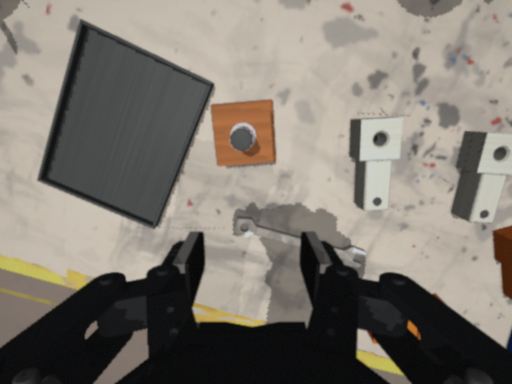

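Handle top is at about (242,138), the stand centred near (243,133), bore 1 at (380,138), bore 2 at (502,152). I'll measure those from blob centroids.

```bash
cat > b.py <<'E'
from h import *
def dark(im,px,z,half=9,th=None,mn=8):
    x0,y0=int(px[0])-half,int(px[1])-half
    g=cv2.cvtColor(im["img"],cv2.COLOR_RGB2GRAY)[max(y0,0):y0+2*half+1,max(x0,0):x0+2*half+1]
    t=th or cv2.threshold(g,0,255,cv2.THRESH_OTSU)[0]
    n,l,s,c=cv2.connectedComponentsWithStats((g<=t).astype(np.uint8))
    i=min((i for i in range(1,n) if s[i,4]>=mn),key=lambda i:np.hypot(*(c[i]-half)))
    q=c[i]+[max(x0,0),max(y0,0)];return q,s[i,4],at(im,q,z)
E
python3 - <<'E'
from b import *
im=r.get_image("wrist")
for n,p,z in(("handle",(242,138),.096),("bore1",(380,138),.036),("bore2",(502,152),.036)):
    q,a,X=dark(im,p,z,14 if n=="handle" else 8);print(n,q.round(1),a,X.round(4))
h=cv2.cvtColor(im["img"],cv2.COLOR_RGB2HSV)
m=((h[...,0]<18)&(h[...,1]>120)&(h[...,2]>60)).astype(np.uint8);m[:80]=0;m[190:]=0;m[:,:190]=0;m[:,300:]=0
ys,xs=np.nonzero(m);rc=cv2.minAreaRect(np.c_[xs,ys].astype(np.float32));print(rc,at(im,rc[0],.042).round(4))
p,R=tool()
for X in [(.50,.121)]: print(R.T@(np.array([*X,.2])-p))
E
```

```text
handle [241.1 140.7] 649 [0.4985 0.1219 0.096 ]
bore1 [379.7 138.5] 153 [ 0.5407 -0.0189  0.036 ]
bore2 [500. 153.] 138 [ 0.5673 -0.1527  0.036 ]
((243.7344970703125, 132.8137969970703), (61.20452117919922, 60.124935150146484), 85.2363510131836) [0.5023 0.1223 0.042 ]
[-0.00658086  0.00052885  0.0493885 ]
```

```bash
python3 -m crank '[[[-0.0075,0.05,0.05,0,0,0,0],[-0.0075,0.1,0.05,0,0,0,0],[-0.0075,0.125,0.05,0,0,0,0],[-0.0075,0.145,0.05,0,0,0,0],[-0.0075,0.145,0.05,0,0,0,0],[-0.0075,0.145,0.05,0,0,0,-0.9],[-0.0075,0.145,0.05,0,0,0,-0.9],[-0.0075,0.145,0.05,0,0,0,-0.9],[-0.0075,0.145,0.05,0,0,0,-0.9],[-0.0075,0.145,0.05,0,0,0,-0.9]]]' 60
python3 w.py w3.png
```

```text
t: 4.8
ee_pos: [0.5013, 0.1223, 0.0567]
tool_rot: [0.572, -0.57, 0.416, -0.418]
wrist_force: [-0.9, 2.1, 6.6]
opening: 0.223
cam [0.566 0.142 0.2  ] -0.016697353378564355
gauge 0.67 [252.9 239.2] [0.4985 0.1196 0.042 ]
gauge 0.27 [445.9 220.5] [0.5449 0.0128 0.042 ]
stand 0.91 [249.1 213.2] [0.4997 0.1228 0.    ]
lug_a 0.78 [448.5 219.2] [ 0.5408 -0.0229  0.    ]
bore_a 0.71 [478.9 237.9] [ 0.54   -0.0182  0.036 ]
bore_a 0.6 [446.8 219.2] [0.5451 0.0078 0.036 ]
tray 0.65 [ 56.3 211.2] [0.4573 0.2615 0.    ]
[0.5013 0.1223 0.0566] [[0.304, 0.004, 0.953], [-0.953, 0.0, 0.304], [0.001, -1.0, 0.004]] 5.1
```

View pics/w3.png

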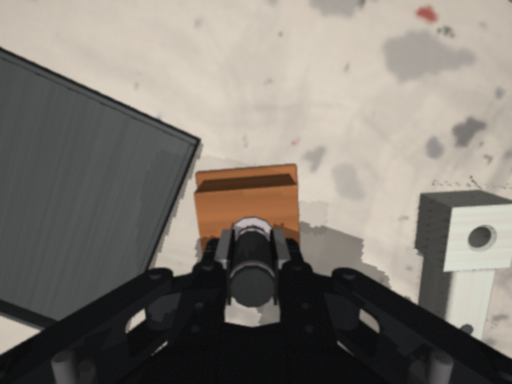

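The gauge is gripped (opening 19 mm, matching the 20 mm handle). Lifting and moving part way towards lug 1, then re-measuring its bore.

```bash
python3 -m crank '[[[0,-0.035,0,0,0,0,-0.9],[0,-0.07,0,0,0,0,-0.9],[0.05,-0.07,-0.005,0,0,0,-0.9],[0.07,-0.07,-0.035,0,0,0,-0.9],[0.07,-0.07,-0.045,0,0,0,-0.9],[0.07,-0.07,-0.045,0,0,0,-0.9]]]'
python3 - <<'E'
from b import *
im=r.get_image("wrist");save(im,"w4.png")
for X in [(.5405,-.0185,.036),(.568,-.1535,.036)]:
    q=proj(im,X);print(q.round(),end=" ")
    try: q,a,Y=dark(im,q,.036,12,mn=60);print(q.round(1),a,Y.round(4))
    except Exception as e: print(e)
p,R=tool();print(p.round(4),R.round(3).tolist(),r.sense()["t"],r.sense()["wrist_force"])
E
```

```text
t: 5.85
ee_pos: [0.4792, 0.042, 0.1269]
tool_rot: [0.572, -0.57, 0.416, -0.418]
wrist_force: [0.6, 0.2, -1.7]
opening: 0.216
[343. 152.] [343.4 151.7] 262 [ 0.541 -0.019  0.036]
[501. 170.] [499.9 170. ] 231 [ 0.5675 -0.1527  0.036 ]
[0.4798 0.0423 0.1269] [[0.304, 0.005, 0.953], [-0.953, 0.0, 0.304], [0.001, -1.0, 0.005]] 5.9 [ 0.55824676 -0.4212411  -1.0442422 ]
```

View pics/w4.png

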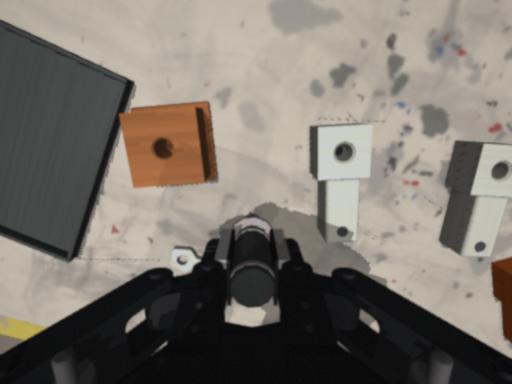

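Wrist view: gauge in the fingers with handle top at (252,287), bore 1 at (343,152), bore 2 at (500,170), and the empty stand hole at (163,148), which gives me the gauge's offset in the grip.

```bash
python3 - <<'E'
from b import *
im=r.get_image("wrist");p,R=tool()
q,a,H=dark(im,(163,148),.042,12,mn=60);print("hole",q,a,H.round(4))
print("handle top",at(im,(252.5,288),.166).round(4),"tcp",p.round(4))
off=R.T@(H-np.array([.5013,.1223,.0567]));print("gauge in tool",off.round(4))
for o in (0*off,off):
    print(R.T@(np.array([.541,-.019,p[2]])-p-R@(o*[1,0,1])))
E
```

```text
hole [162.40460526 148.89144737] 304 [0.4999 0.1229 0.042 ]
handle top [0.4787 0.0406 0.166 ] tcp [0.4801 0.0425 0.1269]
gauge in tool [-0.0011  0.0147 -0.0012]
[0.07711571 0.00026923 0.03928152]
[0.07817137 0.00026923 0.04053139]
```

```bash
python3 -m crank '[[[0.0776,0,0.0398,-0.005,0,0,-0.9],[0.0776,0,0.0398,-0.005,0,0,-0.9],[0.0776,0.02,0.0398,-0.005,0,0,-0.9],[0.0776,0.045,0.0398,-0.005,0,0,-0.9],[0.0776,0.052,0.0398,-0.005,0,0,-0.9],[0.0776,0.057,0.0398,-0.005,0,0,-0.9],[0.0776,0.062,0.0398,-0.005,0,0,-0.9],[0.0776,0.065,0.0398,-0.005,0,0,-0.9]]]'
python3 -c "
from h import *
s=r.sense();print(s['wrist_force'],s['wrist_torque'],s['t']);print(tool())"
```

```text
t: 6.95
ee_pos: [0.5423, -0.0192, 0.0624]
tool_rot: [-0.571, 0.571, -0.416, 0.417]
wrist_force: [0.9, -0.2, -0.3]
opening: 0.219
[ 0.86245646 -0.22439157 -0.26436416] [ 0.07663     0.01615858 -0.00420776] 6.95
(array([ 0.54231963, -0.01922401,  0.06235572]), array([[ 3.04586707e-01,  7.89797900e-04,  9.52484286e-01],
       [-9.52483573e-01, -1.22514932e-03,  3.04587495e-01],
       [ 1.40749804e-03, -9.99998938e-01,  3.79105328e-04]]))
```

```bash
python3 -m crank '[[[0,0.002,0,0,0,0,-0.9],[0,0.004,0,0,0,0,-0.9],[0,0.006,0,0,0,0,-0.9]]]'
```

```text
t: 7.32
ee_pos: [0.5436, -0.0191, 0.0595]
tool_rot: [0.572, -0.571, 0.416, -0.418]
wrist_force: [-12.7, 3.7, 51.5]
opening: 0.219
```

Stopped about 9 mm up with a clear reaction, so probably a reject. I'll retry once with a small lateral relief to rule out a jam.

```bash
python3 -m crank '[[[0,-0.003,-0.001,0,0,0,-0.9],[0,-0.003,-0.002,0,0,0,-0.9],[0,-0.001,-0.002,0,0,0,-0.9],[0,0.001,-0.002,0,0,0,-0.9],[0,0.002,-0.002,0,0,0,-0.9]]]'
python3 -m crank '[[[0,0,0,0,0,0,-0.9]]]'
```

```text
t: 7.95
ee_pos: [0.5427, -0.0195, 0.0596]
tool_rot: [0.572, -0.57, 0.415, -0.419]
wrist_force: [-8.4, 4.3, 39.2]
opening: 0.214
t: 8.07
ee_pos: [0.5424, -0.0195, 0.0602]
tool_rot: [0.572, -0.57, 0.415, -0.419]
wrist_force: [-1.5, -0.1, -0.6]
opening: 0.218
```

Same stop at the same height: lug 1 is a reject. On to lug 2.

```bash
python3 -m crank '[[[0,-0.035,0,0,0,0,-0.9],[0,-0.067,0,0,0,0,-0.9],[0.05,-0.067,-0.03,0,0,0,-0.9],[0.06,-0.067,-0.055,0,0,0,-0.9],[0.06,-0.067,-0.055,0,0,0,-0.9],[0.06,-0.067,-0.055,0,0,0,-0.9]]]'
cat > m.py <<'E'
from b import *
import sys
im=r.get_image("wrist");save(im,sys.argv[1]);p,R=tool()
for X in [(.5405,-.0185,.036),(.5675,-.153,.036),(.623,-.312,.036)]:
    q=proj(im,X)
    if not(12<q[0]<500 and 12<q[1]<372): continue
    try:
        q,a,Y=dark(im,q,.036,12,mn=60);print(q.round(1),a,Y.round(4),"shift",(R.T@(Y+[.0006,0,0]-p)).round(4))
    except Exception as e: print(e)
print(p.round(4),R[:,1].round(4),r.sense()["t"])
E
python3 m.py w5.png
```

```text
t: 8.82
ee_pos: [0.5081, -0.0933, 0.1268]
tool_rot: [0.572, -0.57, 0.415, -0.419]
wrist_force: [0.9, -1.1, -2.2]
opening: 0.217
[177.4 136.6] 267 [ 0.5405 -0.0206  0.036 ] shift [-0.0591  0.091   0.0528]
[341.2 153.9] 267 [ 0.5679 -0.1533  0.036 ] shift [0.0756 0.0913 0.0384]
[ 0.5083 -0.093   0.1268] [ 0.0062 -0.001  -1.    ] 8.875
```

```bash
python3 -m crank '[[[0.0753,0,0.0385,-0.006,0,0,-0.9],[0.0753,0,0.0385,-0.006,0,0,-0.9],[0.0753,0.025,0.0385,-0.006,0,0,-0.9],[0.0753,0.045,0.0385,-0.006,0,0,-0.9],[0.0753,0.052,0.0385,-0.006,0,0,-0.9],[0.0753,0.057,0.0385,-0.006,0,0,-0.9],[0.0753,0.062,0.0385,-0.006,0,0,-0.9],[0.0753,0.0645,0.0385,-0.006,0,0,-0.9]]]'
python3 -m crank '[[[0,0.002,0,0,0,0,-0.9],[0,0.004,0,0,0,0,-0.9],[0,0.006,0,0,0,0,-0.9]]]'
```

```text
t: 9.88
ee_pos: [0.5685, -0.153, 0.0629]
tool_rot: [-0.571, 0.572, -0.416, 0.418]
wrist_force: [0.4, -0.2, -1.4]
opening: 0.218
t: 10.25
ee_pos: [0.5696, -0.1532, 0.0596]
tool_rot: [-0.571, 0.572, -0.415, 0.418]
wrist_force: [-9.4, 4.1, 39.6]
opening: 0.216
```

Lug 2 stops at the same height, so it is a reject too. Lug 3 next.

```bash
python3 -m crank '[[[0,-0.035,0,0,0,0,-0.9],[0,-0.067,0,0,0,0,-0.9],[0.05,-0.067,-0.02,0,0,0,-0.9],[0.09,-0.067,-0.035,0,0,0,-0.9],[0.09,-0.067,-0.035,0,0,0,-0.9],[0.09,-0.067,-0.035,0,0,0,-0.9]]]'
python3 m.py w6.png
```

```text
t: 11.0
ee_pos: [0.5633, -0.249, 0.1268]
tool_rot: [-0.571, 0.571, -0.415, 0.418]
wrist_force: [0.3, 1.4, -1.6]
opening: 0.217
[143.2 160.4] 253 [ 0.5679 -0.154   0.036 ] shift [-0.0888  0.0905  0.0335]
[345.6 153.6] 267 [ 0.6242 -0.3126  0.036 ] shift [0.0794 0.0912 0.0387]
[ 0.5634 -0.2485  0.1268] [ 0.0033 -0.0031 -1.    ] 11.05
```

View pics/w6.png

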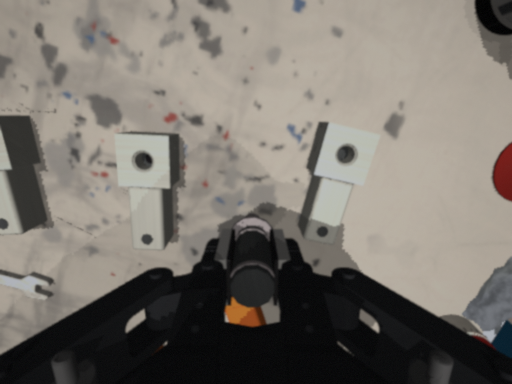

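Lugs 1 and 2 stand undisturbed at the left. Lug 3's bore is at (346,153) and its arm mark at (323,231), so it is turned about 16° from the tool.

```bash
python3 -m crank '[[[0.0792,0,0.0385,-0.004,0,0,-0.9],[0.0792,0,0.0385,-0.004,0,0,-0.9],[0.0792,0.025,0.0385,-0.004,0,0,-0.9],[0.0792,0.045,0.0385,-0.004,0,0,-0.9],[0.0792,0.052,0.0385,-0.004,0,0,-0.9],[0.0792,0.057,0.0385,-0.004,0,0,-0.9],[0.0792,0.062,0.0385,-0.004,0,0,-0.9],[0.0792,0.0645,0.0385,-0.004,0,0,-0.9]]]'
python3 -m crank '[[[0,0.002,0,0,0,0,-0.9],[0,0.004,0,0,0,0,-0.9],[0,0.006,0,0,0,0,-0.9]]]'
```

```text
t: 12.05
ee_pos: [0.6246, -0.3122, 0.0628]
tool_rot: [-0.57, 0.573, -0.416, 0.417]
wrist_force: [0.4, 1.3, -2.6]
opening: 0.219
t: 12.42
ee_pos: [0.6246, -0.3123, 0.0569]
tool_rot: [-0.57, 0.573, -0.416, 0.417]
wrist_force: [0.3, -0.1, -0.5]
opening: 0.222
```

It passes in lug 3. Lowering it home, releasing and rising.

```bash
python3 -m crank '[[[0,0.002,0,0,0,0,-0.9],[0,0.004,0,0,0,0,-0.9],[0,0.0055,0,0,0,0,-0.9],[0,0.0055,0,0,0,0,-0.9]]]'
python3 -m crank '[[[0,0,0,0,0,0,0],[0,0,0,0,0,0,0],[0,0,0,0,0,0,0],[0,-0.03,0,0,0,0,0],[0,-0.07,0,0,0,0,0],[0,-0.11,0,0,0,0,0],[0,-0.13,-0.06,0,0,0,0],[0,-0.13,-0.06,0,0,0,0],[0,-0.13,-0.06,0,0,0,0]]]'
python3 - <<'E'
from h import *
im=r.get_image("wrist");save(im,"w7.png");p,R=tool()
print(p,R.round(4).tolist(),r.sense()["t"])
for n,z in(("gauge",.036),("bore_a",.036),("lug_a",0)):
    for d in r.landmark_of("wrist",n)[:4]: print(n,round(d["p"],2),np.round(d["centre"],1),at(im,d["centre"],z).round(4))
E
```

```text
t: 12.92
ee_pos: [0.6245, -0.3123, 0.0512]
tool_rot: [-0.57, 0.573, -0.416, 0.417]
wrist_force: [-0.0, -0.1, -0.3]
opening: 0.217
t: 14.05
ee_pos: [0.5676, -0.3302, 0.1815]
tool_rot: [-0.57, 0.573, -0.416, 0.418]
wrist_force: [0.8, -0.4, -0.2]
opening: 0.498
[ 0.5678202  -0.32993777  0.18103977] [[0.3061, -0.0001, 0.952], [-0.952, -0.0042, 0.3061], [0.004, -1.0, -0.0014]] 14.1
gauge 0.61 [251.7 129. ] [ 0.6212 -0.3147  0.036 ]
bore_a 0.65 [251.3 128.9] [ 0.6212 -0.3143  0.036 ]
bore_a 0.61 [ 83.4 130.3] [ 0.5691 -0.1544  0.036 ]
bore_a 0.56 [166.  241.2] [ 0.4763 -0.2608  0.036 ]
lug_a 0.75 [171.4 226. ] [ 0.4787 -0.2564  0.    ]
lug_a 0.67 [249.7 123.4] [ 0.6249 -0.3113  0.    ]
lug_a 0.61 [ 96.5 134.1] [ 0.5615 -0.1499  0.    ]
```

View pics/w7.png

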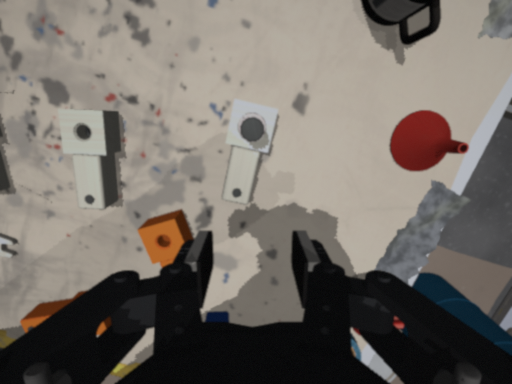

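The gauge stands in lug 3 at (252,128) with the flange down on the head. The arm mark is at (237,192). Working out the arm grasp now.

```bash
python3 - <<'E'
from b import *
im=r.get_image("wrist");p,R=tool()
q,a,M=dark(im,(237,192),.036,7,mn=15);print("mark",q,a,M.round(4))
B=np.array([.6246-.0006,-.3123,.036])
g=cv2.cvtColor(im["img"],cv2.COLOR_RGB2GRAY);print("bore px",proj(im,B))
# arm outline: bright region below head
m=((g>150)).astype(np.uint8);m[:158]=0;m[212:]=0;m[:,:215]=0;m[:,268:]=0
n,l,s,c=cv2.connectedComponentsWithStats(m);i=1+s[1:,4].argmax()
ys,xs=np.nonzero(l==i);rc=cv2.minAreaRect(np.c_[xs,ys].astype(np.float32));print(rc)
bx=[at(im,v,.036)[:2] for v in cv2.boxPoints(rc)];print(np.round(bx,4).tolist())
d=M-B;d[2]=0;print("dist",np.linalg.norm(d));d/=np.linalg.norm(d)
zt=R[:,2];ang=np.arctan2(-d@R[:,0],-d@R[:,2]);print("turn about tool y",ang)
G=B+[.0006,0,0]+d*.062;G[2]=.006;print("G",G,"shift",R.T@(G-p),"J",r.sense()["joint_pos"])
E
```

```text
mark [236.87878788 193.03030303] 66 [ 0.5539 -0.3191  0.036 ]
bore px [251.01564293 126.00354714]
((236.5, 184.5), (53.0, 43.0), 90.0)
[[0.5825, -0.287], [0.5959, -0.3288], [0.5417, -0.3465], [0.5276, -0.3025]]
dist 0.07043565056740139
turn about tool y 0.21565678364505433
G [ 0.56288719 -0.31826062  0.006     ] shift [-0.01291441  0.17446227 -0.00090347] J [-0.63530151  0.57140149  0.15073803  1.14862828 -0.00370047  2.19434633]
```

```bash
python3 -m crank '[[[-0.0065,0,0,0,0.11,0,0.2],[-0.013,0.03,-0.001,0,0.216,0,0.2],[-0.013,0.06,-0.001,-0.001,0.216,0,0.2],[-0.013,0.06,-0.001,-0.001,0.216,0,0.2]]]' 100
python3 - <<'E'
from b import *
im=r.get_image("wrist");save(im,"w8.png");p,R=tool()
print(p.round(4),R.round(3).tolist(),r.sense()["opening"],R.T@(np.array([.5629,-.3183,.006])-p))
E
```

```text
t: 14.8
ee_pos: [0.5617, -0.3164, 0.118]
tool_rot: [-0.522, 0.525, -0.476, 0.474]
wrist_force: [0.2, 0.8, 0.8]
opening: 0.596
[ 0.5627 -0.3172  0.1198] [[0.096, -0.004, 0.995], [-0.995, -0.003, 0.096], [0.003, -1.0, -0.004]] 0.6019877486349272 [0.00082285 0.11384088 0.00055231]
```

View pics/w8.png

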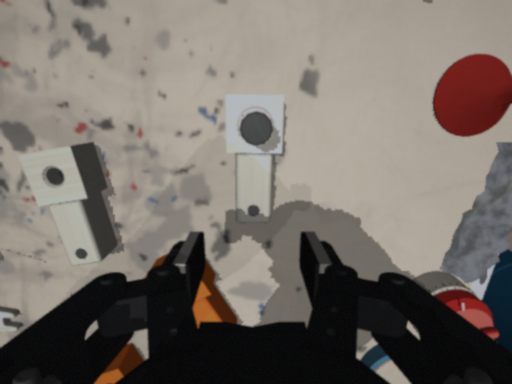

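Lug 3 is now square to the tool: head centred at column 255, arm straight down, fingers straddling it. The orange piece, with its nearest edge at row 262, stays about 30 mm clear. Descending and gripping.

```bash
python3 -m crank '[[[0.0008,0.05,0.0005,0.004,0,0,0.2],[0.0008,0.09,0.0005,0.004,0,0,0.2],[0.0008,0.108,0.0005,0.004,0,0,0.2],[0.0008,0.1135,0.0005,0.004,0,0,0.2],[0.0008,0.1135,0.0005,0.004,0,0,0.2],[0.0008,0.1135,0.0005,0.004,0,0,-0.6],[0.0008,0.1135,0.0005,0.004,0,0,-0.6],[0.0008,0.1135,0.0005,0.004,0,0,-0.6],[0.0008,0.1135,0.0005,0.004,0,0,-0.6]]]' 100
python3 -m crank '[[[0,-0.01,0,0,0,0,-0.6],[0,-0.03,0,0,0,0,-0.6],[0,-0.055,0,0,0,0,-0.6],[0,-0.08,0,0,0,0,-0.6],[0,-0.08,0,0,0,0,-0.6]]]'
python3 - <<'E'
from b import *
im=r.get_image("wrist");save(im,"w9.png");p,R=tool()
print(p.round(4),R.round(3).tolist())
im=r.get_image("top");save(im,"t9.png")
g=cv2.cvtColor(im["img"],cv2.COLOR_RGB2GRAY)
m=((g<75)).astype(np.uint8);m[:175]=0;m[255:]=0;m[:,:112]=0;m[:,190:]=0
n,l,s,c=cv2.connectedComponentsWithStats(m);i=1+s[1:,4].argmax()
ys,xs=np.nonzero(l==i);rc=cv2.minAreaRect(np.c_[xs,ys].astype(np.float32));print(rc)
for z in(0,.016):
    b=np.array([at(im,v,z) for v in cv2.boxPoints(rc)])[:,:2];print(b.round(3).tolist(),b.mean(0).round(4),np.linalg.norm(b[0]-b[1]),np.linalg.norm(b[1]-b[2]))
E
```

```text
t: 15.98
ee_pos: [0.5638, -0.3189, 0.0082]
tool_rot: [-0.523, 0.524, -0.474, 0.477]
wrist_force: [-1.8, 1.4, 6.1]
opening: 0.338
t: 16.6
ee_pos: [0.5649, -0.3195, 0.0907]
tool_rot: [-0.523, 0.524, -0.472, 0.478]
wrist_force: [0.1, -0.3, -3.6]
opening: 0.332
[ 0.5641 -0.3189  0.089 ] [[0.096, 0.004, 0.995], [-0.995, -0.005, 0.097], [0.005, -1.0, 0.004]]
((126.41893768310547, 211.9864959716797), (1.4795904159545898, 62.964813232421875), 9.462322235107422)
[[0.375, 0.344], [0.553, 0.321], [0.552, 0.317], [0.375, 0.34]] [0.4638 0.3305] 0.17922206883712097 0.0042801944061458975
[[0.375, 0.339], [0.55, 0.316], [0.55, 0.312], [0.375, 0.335]] [0.4625 0.3253] 0.17664612863163495 0.0042186756159119185
```

View pics/w9.png

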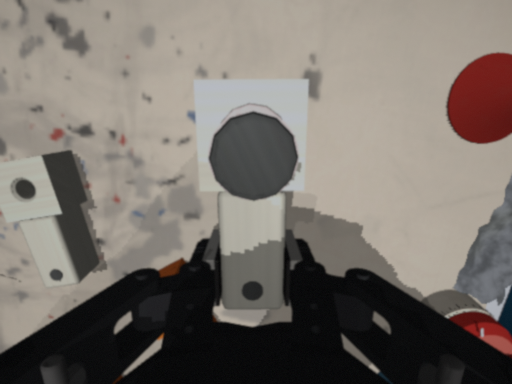

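The lug is held level by its arm, with the gauge still in it at (253,155). Carrying it to the tray at moderate speed.

```bash
python3 -m crank '[[[-0.02,0,-0.003,0,0,0,-0.6],[-0.06,0,-0.008,0,0,0,-0.6],[-0.1,0,-0.014,0,0,0,-0.6],[-0.145,0,-0.02,0,0,0,-0.6],[-0.19,0,-0.027,0,0,0,-0.6],[-0.235,0,-0.033,0,0,0,-0.6],[-0.28,0,-0.039,0,0,0,-0.6],[-0.325,0,-0.045,0,0,0,-0.6],[-0.36,0,-0.05,0,0,0,-0.6],[-0.38,0,-0.053,0,0,0,-0.6]]]'
python3 - <<'E'
from b import *
im=r.get_image("wrist");save(im,"w10.png");p,R=tool()
print(p.round(4),R.round(3).tolist(),r.sense()["opening"])
for d in r.landmark_of("wrist","tray"): print(d["p"],d["centre"],at(im,d["centre"],0))
print(R.T@(np.array([.425,.258,p[2]])-p))
E
```

```text
t: 17.95
ee_pos: [0.4722, 0.0564, 0.0852]
tool_rot: [-0.523, 0.525, -0.474, 0.476]
wrist_force: [0.6, -0.7, -2.8]
opening: 0.334
[0.4716 0.0578 0.0852] [[0.099, -0.001, 0.995], [-0.995, -0.002, 0.099], [0.002, -1.0, -0.001]] 0.3313880698394637
0.57 [9.5, 193.7] [0.45853814 0.25998882 0.        ]
[-0.20378683 -0.00041566 -0.02658453]
```

View pics/w10.png

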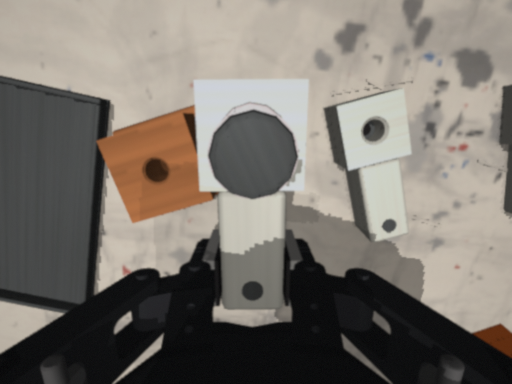

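The tray's right edge runs (107,100)–(90,308), and the tray landmark again gives (0.459,0.260). The lug and gauge are still steady.

```bash
python3 -m crank '[[[-0.03,0,-0.004,0,0,0,-0.6],[-0.075,0,-0.01,0,0,0,-0.6],[-0.12,0,-0.016,0,0,0,-0.6],[-0.165,0,-0.022,0,0,0,-0.6],[-0.195,0,-0.026,0,0,0,-0.6],[-0.204,0,-0.026,0,0,0,-0.6],[-0.204,0.02,-0.026,0,0,0,-0.6],[-0.204,0.045,-0.026,0,0,0,-0.6],[-0.204,0.06,-0.026,0,0,0,-0.6],[-0.204,0.06,-0.026,0,0,0,-0.6]]]'
python3 - <<'E'
from b import *
im=r.get_image("wrist");save(im,"w11.png");p,R=tool()
print(p.round(4),R.round(4).tolist(),r.sense()["opening"],r.sense()["wrist_force"])
E
```

```text
t: 19.3
ee_pos: [0.4408, 0.1707, 0.0259]
tool_rot: [0.553, -0.532, 0.468, -0.438]
wrist_force: [-0.7, 5.3, -5.7]
opening: 0.336
[0.4405 0.1707 0.0254] [[0.1786, -0.0137, 0.9838], [-0.9825, 0.0504, 0.1791], [-0.0521, -0.9986, -0.0045]] 0.330481350622074 [-0.33443964  6.66495971 -7.45254728]
```

View pics/w11.png

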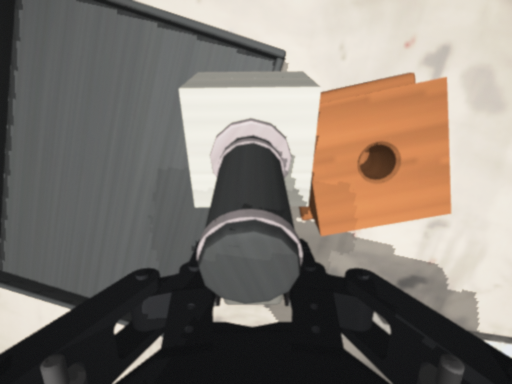

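That is the twelfth picture, so no more views. It shows the tool 87 mm short of target and tilted, with the lug beside the stand and pitched in the grip. Checking the numbers for the cause.

```bash
python3 - <<'E'
from h import *
s=r.sense()
for k in("t","joint_pos","qd","joint_efforts","wrist_force","wrist_torque","opening"): print(k,np.round(s[k],3))
E
python3 -m crank '[[[0,-0.001,0,0,0,0,-0.6]]]'
python3 -c "
from h import *
s=r.sense();print(np.round(s['joint_pos'],3),np.round(s['wrist_torque'],2));print(tool())"
```

```text
t 19.35
joint_pos [ 0.179  0.424 -0.585  0.567  0.052  3.14 ]
qd [ 0.002 -0.009  0.005  0.02   0.008 -0.001]
joint_efforts [ -3.894 -58.003  25.215   0.114  -2.015   0.522]
wrist_force [-0.334  6.665 -7.453]
wrist_torque [1.487 0.383 0.547]
opening 0.33
t: 19.48
ee_pos: [0.4403, 0.171, 0.0253]
tool_rot: [0.554, -0.532, 0.469, -0.437]
wrist_force: [0.4, 3.7, -3.8]
opening: 0.331
[ 0.178  0.424 -0.585  0.567  0.054  3.139] [ 0.63 -0.07  0.29]
(array([0.44028375, 0.1710311 , 0.02533411]), array([[ 0.17883126, -0.01460715,  0.98377132],
       [-0.98241843,  0.05182547,  0.17935484],
       [-0.05360428, -0.99854932, -0.00508232]]))
```

The cause is clear: joint 6 ran into its 3.14 rad limit because I held the yaw, so the traverse stopped short and the head came down on the stand. I'll lift, turn the tool so that J6 has room, then go on.

```bash
python3 -m crank '[[[-0.001,-0.02,0,0,0,0,-0.6],[-0.002,-0.04,0,0,0,0,-0.6],[-0.004,-0.07,0,0,0,0,-0.6],[-0.005,-0.1,-0.0005,0,0,0,-0.6],[-0.005,-0.1,-0.0005,0,0,0,-0.6]]]'
cat > g.py <<'E'
from b import *
def go(psi,X):
    p,R=tool();z=np.array([np.cos(psi),np.sin(psi),0]);y=np.array([0,0,-1.])
    D=np.c_[np.cross(y,z),y,z];print("rotvec",Ro.from_matrix(R.T@D).as_rotvec().round(4),"shift",(R.T@(np.array(X)-p)).round(4),"p",p.round(4))
E
python3 - <<'E'
from g import *
p,R=tool();go(.7,p);print(r.sense()["joint_pos"],r.sense()["opening"])
im=r.get_image("wrist");save(im,"w12.png")
for n in("gauge","bore_a","lug_a"):
    for d in r.landmark_of("wrist",n)[:2]: print(n,d)
h=cv2.cvtColor(im["img"],cv2.COLOR_RGB2HSV);m=((h[...,1]<40)&(h[...,2]>165)).astype(np.uint8)
n,l,s,c=cv2.connectedComponentsWithStats(m);print([ (s[i].tolist(),c[i].round().tolist()) for i in range(1,n) if s[i,4]>300])
im=r.get_image("scene")
for n in("gauge","bore_a","stand"):
    for d in r.landmark_of("scene",n)[:3]: print("scene",n,d)
print(proj(im,p+.062*R[:,2]+[0,0,.028]))
E
```

```text
t: 20.1
ee_pos: [0.442, 0.1705, 0.1264]
tool_rot: [0.554, -0.531, 0.468, -0.438]
wrist_force: [1.0, -1.4, -3.6]
opening: 0.334
rotvec [-0.0124 -0.5203 -0.0525] shift [0. 0. 0.] p [0.442  0.1705 0.1264]
[ 0.17674682  0.28285926 -0.4642003   0.82541106  0.05327367  3.13867931] 0.33355731914177555
gauge {'centre': [250.7, 155.4], 'p': 0.69}
lug_a {'centre': [250.5, 121.4], 'p': 0.89}
lug_a {'centre': [486.8, 123.9], 'p': 0.85}
[([0, 0, 512, 342, 95924], [270.0, 134.0]), ([317, 247, 51, 22, 564], [339.0, 258.0]), ([213, 299, 78, 27, 1425], [252.0, 313.0])]
scene gauge {'centre': [195.3, 253.4], 'p': 0.68}
scene gauge {'centre': [204.0, 180.9], 'p': 0.56}
scene bore_a {'centre': [261.9, 166.2], 'p': 0.94}
scene bore_a {'centre': [303.8, 165.7], 'p': 0.87}
scene bore_a {'centre': [201.1, 182.9], 'p': 0.84}
scene stand {'centre': [221.9, 224.3], 'p': 0.9}
[198.55524746 185.27323855]
```

```bash
python3 -m crank '[[[0,0,0,-0.004,-0.17,-0.017,-0.6],[0,0,0,-0.008,-0.34,-0.035,-0.6],[0,0,0,-0.0124,-0.52,-0.0525,-0.6],[0,0,0,-0.0124,-0.52,-0.0525,-0.6],[0,0,0,-0.0124,-0.52,-0.0525,-0.6]]]'
cat > pitch.py <<'E'
from g import *
import sys
im=r.get_image("wrist");save(im,sys.argv[1]);p,R=tool()
L=r.landmark_of("wrist","gauge");print([(round(d["p"],2),d["centre"]) for d in L[:2]])
for deg in range(-5,35,5):
    f=np.radians(deg);out=[]
    for x,h in((0,.036),(0,.090)):   # lug coords: bore mouth, handle top; grasp pt x=.062,h=.027
        u=np.array([.062-x,h-.026]); # forward, up from the pivot
        fw=u[0]*np.cos(f)-u[1]*np.sin(f);up=u[0]*np.sin(f)+u[1]*np.cos(f)
        out.append(proj(im,p+R@np.array([0,-(up+.018),fw])).round().tolist())
    print(deg,out)
g=cv2.medianBlur(cv2.cvtColor(im["img"],cv2.COLOR_RGB2GRAY),5)
print(cv2.HoughCircles(g,cv2.HOUGH_GRADIENT,1.5,40,param1=80,param2=25,minRadius=30,maxRadius=60))
print("column 252 rows 60..320:",g[60:320:6,252].tolist())
E
python3 pitch.py w13.png; python3 -c "
from g import *
go(.7,[.4325,.2385,.1264]);print(r.sense()['joint_pos'],r.sense()['t'])"
```

```text
t: 21.12
ee_pos: [0.4398, 0.1706, 0.1245]
tool_rot: [-0.64, 0.642, -0.301, 0.298]
wrist_force: [-0.0, -0.2, -3.4]
opening: 0.33
[]
-5 [[249.0, 129.0], [247.0, 119.0]]
0 [[249.0, 132.0], [247.0, 145.0]]
5 [[249.0, 135.0], [246.0, 176.0]]
10 [[249.0, 141.0], [246.0, 213.0]]
15 [[249.0, 148.0], [246.0, 255.0]]
20 [[249.0, 157.0], [246.0, 299.0]]
25 [[248.0, 168.0], [246.0, 344.0]]
30 [[248.0, 181.0], [246.0, 388.0]]
[[[246.75     270.75      55.800003]
  [245.25     176.25      55.800003]
  [131.25     122.25      59.1     ]
  [ 98.25     237.75      59.1     ]
  [189.75     188.25      49.2     ]
  [201.75      50.25      55.800003]
  [458.25     272.25      45.9     ]
  [282.75     104.25      39.15    ]
  [323.25     192.75      49.2     ]
  [239.25      90.75      52.5     ]
  [156.75     216.75      54.15    ]
  [ 57.75      53.25      55.800003]
  [497.25     305.25      37.65    ]
  [110.25       8.25      45.6     ]
  [146.25      83.25      40.95    ]
  [146.25     299.25      30.75    ]
  [468.75     233.25      30.75    ]]]
column 252 rows 60..320: [100, 98, 127, 130, 127, 217, 221, 218, 216, 218, 158, 186, 185, 87, 57, 49, 49, 49, 49, 49, 49, 49, 49, 49, 49, 107, 126, 48, 56, 82, 77, 77, 78, 77, 76, 74, 73, 74, 73, 72, 71, 120, 139, 130]
rotvec [ 0.0042 -0.0023 -0.003 ] shift [-0.0569 -0.0018  0.038 ] p [0.4399 0.1705 0.1246]
[ 2.14112939e-01  2.88805065e-01 -4.60035157e-01  8.27094089e-01
  6.51316972e-04  2.65804135e+00] 21.225
```

By the handle-top position the lug sits about 16° head-up in the grip, with the gauge still in. I'll tilt the tool 0.28 rad so the lug comes level while moving over the tray.

```bash
python3 -m crank '[[[-0.02,0,0.013,-0.05,0,0,-0.6],[-0.04,0,0.026,-0.12,0,0,-0.6],[-0.058,0,0.039,-0.2,0,0,-0.6],[-0.058,0,0.039,-0.28,0,0,-0.6],[-0.058,0,0.039,-0.28,0,0,-0.6],[-0.058,0,0.039,-0.28,0,0,-0.6]]]'
python3 pitch.py w14.png
python3 - <<'E'
from g import *
p,R=tool();s=r.sense();print(p.round(4),R.round(3).tolist(),s["joint_pos"],s["wrist_force"],s["t"])
print("world down in tool",R.T@[0,0,-1])
r.get_image("scene")
for n in("gauge","bore_a"): print(n,[d for d in r.landmark_of("scene",n)[:5]])
im=r.get_image("scene")
for f in(.055,.062): print(proj(im,p+f*np.array([.765,.644,0])+[0,0,.028]))
E
```

```text
t: 21.98
ee_pos: [0.4324, 0.2397, 0.1244]
tool_rot: [-0.544, 0.724, -0.339, 0.253]
wrist_force: [0.1, -0.5, -3.7]
opening: 0.331
[(0.88, [250.5, 156.4])]
-5 [[249.0, 130.0], [247.0, 120.0]]
0 [[249.0, 132.0], [247.0, 146.0]]
5 [[249.0, 136.0], [247.0, 178.0]]
10 [[249.0, 141.0], [246.0, 215.0]]
15 [[249.0, 148.0], [246.0, 256.0]]
20 [[249.0, 157.0], [246.0, 301.0]]
25 [[249.0, 168.0], [246.0, 346.0]]
30 [[248.0, 181.0], [246.0, 390.0]]
[[[248.25     257.25      52.5     ]
  [189.75     131.25      55.800003]
  [230.25     158.25      59.1     ]
  [327.75     114.75      59.1     ]
  [395.25     174.75      54.15    ]
  [225.75      86.25      54.15    ]
  [143.25     216.75      50.85    ]
  [ 42.75     272.25      59.1     ]
  [324.75     191.25      57.449997]
  [284.25      36.75      50.7     ]
  [146.25     302.25      34.05    ]
  [272.25     177.75      42.6     ]
  [318.75     290.25      30.525   ]]]
column 252 rows 60..320: [97, 96, 116, 118, 117, 233, 237, 234, 230, 152, 112, 135, 129, 90, 37, 37, 37, 37, 37, 37, 37, 37, 37, 38, 41, 81, 83, 38, 46, 58, 58, 57, 57, 58, 57, 56, 54, 54, 55, 53, 107, 151, 140, 145]
[0.4323 0.2395 0.1249] [[0.642, -0.216, 0.736], [-0.767, -0.177, 0.617], [-0.003, -0.96, -0.279]] [ 0.40851741  0.548765   -0.09002868  1.20463386 -0.07675702  2.86369458] [-0.12839893  0.21233933 -3.27639989] 22.075
world down in tool [0.002853   0.96023011 0.27919528]
gauge [{'centre': [177.3, 206.4], 'p': 0.78}]
bore_a [{'centre': [262.1, 166.2], 'p': 0.94}, {'centre': [172.0, 205.4], 'p': 0.88}, {'centre': [329.5, 183.0], 'p': 0.78}, {'centre': [308.3, 163.9], 'p': 0.76}, {'centre': [243.1, 189.4], 'p': 0.67}]
[178.26451696 206.18109911]
[175.35848163 206.19964523]
```

Level and over the tray: the scene-camera landmark at (177,206) matches the prediction of (175–178,206). Lowering.

```bash
python3 -m crank '[[[0,0.04,0.0116,0,0,0,-0.6],[0,0.075,0.0218,0,0,0,-0.6],[0,0.095,0.0276,0,0,0,-0.6],[0,0.1,0.0291,0,0,0,-0.6],[0,0.102,0.0297,0,0,0,-0.6],[0,0.104,0.0302,0,0,0,-0.6]]]'
python3 -m crank '[[[0,0.001,0.0003,0,0,0,-0.6],[0,0.002,0.0006,0,0,0,-0.6]]]'
```

```text
t: 23.02
ee_pos: [0.433, 0.2402, 0.0175]
tool_rot: [-0.545, 0.724, -0.339, 0.253]
wrist_force: [-0.3, -0.7, -3.7]
opening: 0.333
t: 23.28
ee_pos: [0.4334, 0.2404, 0.0158]
tool_rot: [-0.545, 0.724, -0.339, 0.254]
wrist_force: [-0.1, 0.3, -3.1]
opening: 0.333
```

```bash
python3 -m crank '[[[0,0.001,0.0003,0,0,0,-0.6],[0,0.002,0.0006,0,0,0,-0.6]]]'; python3 -m crank '[[[0,0.001,0.0003,0,0,0,-0.6],[0,0.0015,0.0005,0,0,0,-0.6]]]'
```

```text
t: 23.52
ee_pos: [0.4335, 0.2404, 0.0138]
tool_rot: [-0.545, 0.724, -0.339, 0.254]
wrist_force: [0.3, -0.3, -4.0]
opening: 0.334
t: 23.78
ee_pos: [0.4332, 0.2403, 0.0125]
tool_rot: [-0.545, 0.724, -0.339, 0.254]
wrist_force: [-2.9, -2.1, 5.5]
opening: 0.331
```

Contact. Easing the grip so the lug settles, opening, then backing off up and rearward from the handle.

```bash
python3 -m crank '[[[0,0,0,0,0,0,-0.6],[0,0,0,0,0,0,-0.6]]]' 20
python3 -m crank '[[[0,0,0,0,0,0,0.1],[0,0,0,0,0,0,0.1],[0,0,0,0,0,0,0.1],[0,-0.002,-0.011,0,0,0,0.1],[0,-0.007,-0.022,0,0,0,0.1],[0,-0.03,-0.032,0,0,0,0.1],[0,-0.07,-0.044,0,0,0,0.1],[0,-0.11,-0.055,0,0,0,0.1],[0,-0.13,-0.06,0,0,0,0.1],[0,-0.13,-0.06,0,0,0,0.1]]]'
cat > fin.py <<'E'
from g import *
import sys
for c in("wrist","scene","top"):
    im=r.get_image(c);save(im,c+sys.argv[1]+".png")
    for n,z in(("gauge",.04),("bore_a",.04),("lug_a",.004),("tray",0),("gun_spanner",0)):
        print(c,n,[(round(d["p"],2),np.round(d["centre"]).tolist(),at(im,d["centre"],z)[:2].round(3).tolist()) for d in r.landmark_of(c,n)[:5] if d["p"]>.3])
s=r.sense();p,R=tool();print(p.round(4),R[:,1].round(3),s["opening"],s["wrist_force"],s["t"])
E
python3 fin.py A
```

```text
t: 24.02
ee_pos: [0.4333, 0.2403, 0.0127]
tool_rot: [-0.545, 0.724, -0.339, 0.254]
wrist_force: [-1.2, 0.1, 3.4]
opening: 0.333
t: 25.28
ee_pos: [0.4174, 0.2264, 0.1558]
tool_rot: [-0.546, 0.723, -0.338, 0.255]
wrist_force: [0.1, 0.4, -0.2]
opening: 0.549
wrist gauge [(0.59, [251.0, 52.0], [0.484, 0.281]), (0.48, [248.0, 45.0], [0.485, 0.286]), (0.4, [483.0, 197.0], [0.533, 0.023])]
wrist bore_a [(0.7, [505.0, 213.0], [0.538, -0.013])]
wrist lug_a [(0.87, [484.0, 195.0], [0.539, -0.017]), (0.64, [508.0, 212.0], [0.547, -0.061]), (0.63, [417.0, 331.0], [0.344, -0.185])]
wrist tray []
wrist gun_spanner [(0.76, [359.0, 255.0], [0.388, 0.017])]
scene gauge [(0.54, [180.0, 240.0], [0.49, 0.273])]
scene bore_a [(0.96, [243.0, 186.0], [0.537, -0.018]), (0.73, [262.0, 166.0], [0.572, -0.144]), (0.67, [177.0, 243.0], [0.487, 0.284]), (0.63, [307.0, 164.0], [0.468, -0.244])]
scene lug_a [(0.96, [328.0, 191.0], [0.355, -0.199]), (0.89, [267.0, 176.0], [0.554, -0.151]), (0.86, [303.0, 169.0], [0.491, -0.26]), (0.62, [180.0, 255.0], [0.481, 0.285]), (0.56, [245.0, 196.0], [0.534, -0.022])]
scene tray [(0.84, [197.0, 254.0], [0.453, 0.253])]
scene gun_spanner []
top gauge [(0.56, [297.0, 174.0], [0.565, -0.155])]
top bore_a [(0.91, [246.0, 184.0], [0.535, -0.014]), (0.87, [297.0, 173.0], [0.567, -0.155]), (0.8, [337.0, 210.0], [0.462, -0.264]), (0.46, [136.0, 204.0], [0.483, 0.291])]
top lug_a [(0.87, [298.0, 176.0], [0.563, -0.161]), (0.8, [311.0, 257.0], [0.333, -0.194]), (0.71, [372.0, 271.0], [0.296, -0.362]), (0.62, [146.0, 206.0], [0.48, 0.274]), (0.55, [333.0, 210.0], [0.464, -0.26])]
top tray [(0.64, [152.0, 213.0], [0.46, 0.259]), (0.37, [238.0, 239.0], [0.384, 0.012])]
top gun_spanner [(0.61, [236.0, 237.0], [0.391, 0.018])]
[0.4169 0.2262 0.1542] [-0.214 -0.177 -0.961] 0.5500123766222796 [ 0.37896864  0.46062408 -1.00152001] 26.175
```

```bash
python3 -c "
from g import *
go(.7,[.435,.241,.2])"
```

```text
rotvec [ 0.2809 -0.0026 -0.0023] shift [ 0.0002 -0.0505  0.0098] p [0.4169 0.2262 0.1542]
```

```bash
python3 -m crank '[[[0,-0.03,0.005,0.1,0,0,0.1],[0,-0.05,0.0098,0.2,0,0,0.1],[0,-0.05,0.0098,0.281,-0.003,-0.002,0.1],[0,-0.05,0.0098,0.281,-0.003,-0.002,0.1],[0,-0.05,0.0098,0.281,-0.003,-0.002,0.1]]]'
cat > v.py <<'E'
from g import *
import sys
im=r.get_image("wrist");save(im,sys.argv[1]);p,R=tool();print(p.round(4),"cam",(-np.array(im["R"]).T@im["t"]).round(4))
for n in("gauge","bore_a","lug_a"): print(n,[(round(d["p"],2),d["centre"],at(im,d["centre"],.04)[:2].round(4).tolist()) for d in r.landmark_of("wrist",n)[:2]])
g=cv2.cvtColor(im["img"],cv2.COLOR_RGB2GRAY)
B=np.array([.484,.2825]);c=proj(im,[*B,.094]);print("pred handle top",c.round(1))
f=np.linalg.norm(proj(im,[B[0]+.01,B[1],.094])-c);print("pred radius home",f,"if 9mm up",np.linalg.norm(proj(im,[B[0]+.01,B[1],.103])-proj(im,[*B,.103])))
x,y=c.astype(int);w=g[y-60:y+60,x-60:x+60]
# bright lug + flange blob
m=(g>140).astype(np.uint8)
n,l,s,cc=cv2.connectedComponentsWithStats(m)
for i in range(1,n):
    if s[i,4]>400 and np.hypot(*(cc[i]-c))<120: print("bright",s[i].tolist(),cc[i].round(1))
print("row",g[y,x-70:x+70:3].tolist());print("col",g[y-70:y+100:3,x].tolist())
cs=cv2.HoughCircles(cv2.GaussianBlur(w,(3,3),0),cv2.HOUGH_GRADIENT,1,15,param1=100,param2=14,minRadius=int(f*.8),maxRadius=int(f*1.5))
if cs is not None: print((cs[0][:4]+[x-60,y-60,0]).round(1).tolist())
E
python3 v.py w15.png
```

```text
t: 26.8
ee_pos: [0.4349, 0.2411, 0.1995]
tool_rot: [-0.641, 0.642, -0.299, 0.298]
wrist_force: [0.1, 0.3, -0.1]
opening: 0.549
[0.435  0.2412 0.1993] cam [0.4878 0.2841 0.3425]
gauge [(0.68, [250.6, 118.1], [0.485, 0.2836]), (0.4, [454.4, 241.3], [0.5326, 0.0104])]
bore_a [(0.63, [249.1, 119.7], [0.4828, 0.2838]), (0.55, [471.3, 251.5], [0.5373, -0.0159])]
lug_a [(0.73, [249.3, 118.1], [0.4841, 0.2847]), (0.59, [455.1, 238.6], [0.5354, 0.0125])]
pred handle top [250.6 120.4]
pred radius home 12.049050009682071 if 9mm up 12.502289522566182
bright [0, 0, 512, 343, 100281] [263.  121.6]
bright [230, 98, 44, 98, 2757] [251.5 141.8]
row [191, 192, 193, 148, 71, 36, 68, 80, 84, 85, 84, 84, 84, 84, 88, 85, 87, 201, 211, 199, 118, 85, 88, 88, 90, 87, 86, 86, 177, 210, 211, 142, 86, 87, 84, 86, 87, 87, 86, 86, 89, 87, 86, 85, 85, 83, 82]
col [196, 194, 190, 115, 71, 39, 65, 88, 89, 90, 89, 88, 87, 87, 89, 89, 166, 210, 210, 194, 127, 92, 90, 89, 86, 86, 85, 81, 126, 151, 149, 126, 201, 203, 203, 203, 203, 202, 202, 202, 202, 201, 201, 201, 134, 79, 81, 177, 181, 79, 74, 75, 75, 75, 74, 59, 47]
[[250.5, 121.5, 11.6]]
```

```bash
cat > o.py <<'E'
from g import *
from scipy.optimize import minimize
im=r.get_image("wrist");g=cv2.cvtColor(im["img"],cv2.COLOR_RGB2GRAY)
m=(g>115).astype(np.uint8);m[:90]=0;m[212:]=0;m[:,:215]=0;m[:,290:]=0
n,l,s,c=cv2.connectedComponentsWithStats(m);i=1+s[1:,4].argmax()
cn=cv2.findContours((l==i).astype(np.uint8),cv2.RETR_EXTERNAL,cv2.CHAIN_APPROX_NONE)[0][0];obs=np.zeros(g.shape,np.uint8);cv2.fillPoly(obs,[cn],1);print(s[i])
P=np.array([[-22,-22],[22,-22],[22,-15],[82,-15],[82,15],[22,15],[22,22],[-22,22]])/1000
def msk(v):
    x,y,a,pt,rl,zt=v
    M=Ro.from_euler("ZYX",[a,pt,rl]).as_matrix()
    q=np.array([proj(im,M@[u,w,0]+[x,y,zt]) for u,w in P])
    o=np.zeros(g.shape,np.uint8);cv2.fillPoly(o,[np.round(q*16).astype(np.int32)],1,shift=4);return o,q
def cost(v): 
    o,_=msk(v);return (o!=obs).sum()
for pt in np.radians([-8,-4,-2,0,2,4,8]):
    best=min((minimize(lambda u:cost([u[0],u[1],u[2],pt,0,.04]),[.484,.2835,a0],method="Nelder-Mead",options=dict(initial_simplex=[[.484,.2835,a0],[.487,.2835,a0],[.484,.2865,a0],[.484,.2835,a0+.05]])) for a0 in(.7-np.pi,.74-np.pi)),key=lambda q:q.fun)
    print(np.degrees(pt).round(),best.x.round(4),best.fun)
print(msk([*best.x,0,0,.04])[1].round(1).tolist())
E
python3 o.py
```

```text
[ 229   98   46   99 3009]
-8.0 [ 0.4846  0.282  -2.4325] 157.0
-4.0 [ 0.4842  0.2819 -2.4331] 158.0
-2.0 [ 0.4853  0.2825 -2.4425] 143.0
0.0 [ 0.4839  0.282  -2.4464] 90.0
2.0 [ 0.4835  0.2819 -2.4322] 65.0
4.0 [ 0.4839  0.2815 -2.4362] 87.0
8.0 [ 0.4836  0.282  -2.4317] 134.0
[[229.1, 98.4], [230.5, 142.2], [237.1, 142.2], [238.4, 196.7], [265.4, 196.5], [265.5, 141.9], [272.1, 141.8], [272.5, 97.9]]
```

Best fit is level: 0–2° against a limit of 2.9°, on a bare floor with nothing under it. The handle top is coaxial with the bore and its size matches the seated height. Handing in.

```bash
python3 -c "
from h import *
print(r.sense()['t']);print(r.sign_off())"
```

```text
27.05
the job is handed in; nothing more can be done
None
```

I found the good lug, and it lies in the tray with the gauge in it. I handed the job in at 27 s of the 61 s allowed, and no verdict was reported.

**Trying the gauge:** the left and middle lugs stopped it about 9 mm up, with 40–50 N of reaction. It went in freely down to home in the right-hand lug. I carried that lug to the tray by its arm, with the gauge in it.

**One fault on the way:** joint 6 hit its range end of 3.14 rad while I carried the lug. The move stopped short and the lug's head came down on the gauge stand, which tipped the lug about 16° in the grip. I lifted it, turned the tool and tilted it by the same angle so that the lug came down level.

**Last checks, all numeric because my 12 pictures were used up:**
- **Position:** the bore is at about (0.484, 0.282) and the tray's centre at about (0.457, 0.261), so the bore is well inside the tray.
- **Gauge:** the handle top is within about 1 mm of the bore axis. Its apparent radius is 11.6 px, where 12.0 is expected fully home and 12.5 if 9 mm up. That supports home, but it is not a tight height measurement.
- **Lug tilt:** the outline fit was best at 2° and nearly as good at 0° and 4°, so it does not settle the tilt against the 2.9° limit. I relied on there being nothing under the lug.
- **Other things:** the two rejected lugs and the spanner were found where they started, to within a few millimetres to 1 cm. I did not re-measure the air cap and the tin, and the arm did not go near them.
- **Robot:** the gripper was clear of everything at the end.

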